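# Hang a stocked parts bin back on the louvre rack

### The arm

A 6-joint arm with a two-finger parallel gripper is mounted at the origin on a cart in front of the work surface, level with it; the furniture and walls round the work are solid. World frame = base frame: x ahead of the robot, y to its left, z up, the work surface at z = 0. Lengths are in m, angles in rad, forces in N, time in s.
With the tool pointing down it reaches from about 0.35 to 0.975 m from the base axis. Payload 4.9 kg.
Tool frame: the origin (TCP) lies on the centre line of the jaws, within the pads' length; the fingertips stand 14 mm ahead of it and the grasp point (between the pads) lies 5 mm behind it; y points along the fingers, z is the direction in which the jaws open and shut, and the axes are right-handed (so a half turn about y gives the same grasp; the last joint's range is limited). The gripper opens to 85 mm and grips with 20 to 120 N. Pads are 22 mm wide; open, the fingers measure 114 mm over their backs; the gripper's body (76 mm by 85 mm) begins 54 mm behind the grasp point. The pads swing forward as they close: fully open they stand 13 mm farther back than shut.
Start: joints at [1.063, 0.053, 1.613, -0, 1.476, -0.119], TCP at [0.237, 0.578, 0.245] pointing down, gripper open.
Joint ranges: [-3.01, 3.01], [-1.01, 2.22], [0.06, 2.58], [-1.02, 4.17], [0.09, 2.62], [-3.14, 3.14]. Speed limits (rad/s): [2.57, 2.57, 3.14, 3.14, 3.14, 3.14].

### API

Orientations are given as a rotation vector (axis times angle).
In Python, from station import ctrl gives the robot as it stands.
- The arm moves only by the tool servo_tool, never from a script. Its arguments are lists of equal length, an entry for each row: "delta_pos": the shift along the tool's x, y, z in m, a list of three; "dr": the turn, a rotation vector about the tool's x, y, z in degrees, a list of three; "grip": the opening, from 0 (shut) to 1 (fully open). In form: {"delta_pos": [[x, y, z], ...], "dr": [[rx, ry, rz], ...], "grip": [grip, ...]}. A call has 1 to 5 rows; each row shifts and turns the pose as measured when the row begins, along the tool's axes as they then stand; what a row does not reach is not made up. A row lasts 1/8 s, in which the tool goes at most 62.5 mm and 10.7 degrees, less where a joint would pass 70% of its speed; a pose out of reach is approached as far as the arm can. A call is refused whole if a number of a shift passes 0.0625 or a number of a turn 10.7, either way. A call with a gripper value outside its range is refused whole. The fingers move at their own pace and stop on an object; "grip_force" is the grip in N (left out, the last holds). Time passes only in rows, so rows that do not move let the fingers close. It gives the time, the measured TCP pose, the force and the opening at its end, in the units of the state.
- ctrl.get_obs(): the state, without advancing time (a new reading comes with each control period).
- ctrl.get_image(name): name is "scene" or "top"; returns the picture (384x512x3 uint8, red, green, blue); there is no depth.
- ctrl.camera_params(name): a dict with "fovy" (degrees; the focal length in pixels is half the picture's height over the tangent of half this angle, whatever the lens; pixels are square), "cx", "cy" (the principal point, pixels), "k1" (the pictures are not rectified: a ray, as slopes to the right and down, at radius r is drawn at 1 + k1 r^2 times it, then the intrinsics apply), "eye" and "rotation" of the camera in the world. Camera axes: x right, y down, z forward; pixel columns grow to the right and rows downward; lengths in m; the calibration is good to about 2 mm. A picture is of the moment at which its call begins. camera_params takes no time and is no camera call.
- ctrl.finish_job(): hands the job in, once; it reports no verdict.
Trained networks look in the newest picture that a camera, given by its name, has taken for a name from the list of things; names that differ only in an ending like _2 or _b are one class to them, and where a whole thing is asked for, a point or a joint stands for the part that bears it (a point fixed in the world has none). Each returns a list of dicts, best first, with "score" (0 to 1); they miss things now and then, are a little off and sometimes report something else, mostly with a low value. They report only what shows in the picture. A call takes as long as a camera call. They do not tell look-alikes from the thing itself.
- ctrl.masks_of(camera, label): "pixels" (384x512 bool, what is visible of it) and "extent" ([left, top, right, bottom] in pixels, round what is visible of it).
The state is a dict: "t": time; "q": joint angles; "dq": joint speeds; "effort": joint torques, N m; "tool_pos": TCP position; "tool_rot": TCP orientation; "contact_force": force on the tool from outside, world axes, zero at the start; "wrist_torque": the same for the moment, N m; "opening": finger opening in m.
Only numpy, scipy, OpenCV 4.12 (cv2) and the standard library are available. Lean on these libraries where they do the work, as an engineer would, in place of code of your own. Each camera call takes 0.05 s, during which the arm holds its last target.

### The job

The small parts bin standing on the worktop, with a jar and a vial in it, belongs in the free middle place of the bench rack. Lift its hooked lip over the edge of the upper louvre, let it down until the lip is behind the louvre, and press it down gently until it sits fully home and the spring catch has snapped out over it; then let go. Do not drop or force the bin or spill what is in it, and leave everything else where it is.

Things in the scene. Friction and masses are not known exactly. Their poses are not given: they have to be found in the camera images.
- bin: Loose open bin, grey plastic, 58 mm wide (y; 64 at the runners), 84 deep (x), 50 high, walls and floor 2.5 mm, 0.10 to 0.20 kg. Origin: centre of its underside, z up. Low scooped front (26 mm high, label holder) at -x; full-height back wall at +x, its outer face at x = +42 mm. The side walls are plain and 50 mm high from x = -8 to +42 mm: grip there, across y, above the 5 mm high foot runners. It holds a jar and a vial.
- bin_lip (a point): Middle of the underside of the bin's hooked lip, at (+44.5, 0, +47) mm in the bin's frame; axes as the bin's. The lip is a 3 mm thick, 56 mm wide bridge from the back wall back to x = +49.5 mm of the bin, with two 15 mm wide, 3 mm thick tongues (bin x +46.5 to +49.5, y 13 to 28 mm either side) hanging 12 mm below it. The gap between wall and tongues, for the louvre, is 4.5 mm; the notch between the tongues 26 mm.
- jar: White screw-cap jar, 31 mm across, 40 mm high, loose, standing in the front of the bin. Origin: centre of its underside.
- vial: Glass vial with white cap, 28 mm across, 52 mm high, loose, standing in the back of the bin. Origin: centre of its underside.
- rack: Fixed bench rack: two posts 192 mm high on feet, carrying a grey louvred sheet 300 mm wide. Origin: on the worktop under the middle of the sheet's front face; z up, y along the sheet, x from its front to its back. Bins hang on the -x side, their x along the rack's x. Like bins hang at y = -105 and +105 mm; the free middle place is y = 0, with 41 mm clear on either side of a bin hung there.
- louvre_low (a point): On the rack at (-9, 0, 105) mm: where the middle of the upper louvre's top edge would be with the sheet clamped lowest. Knobs clamp the sheet at any height, so the real edge is 0 to 24 mm above this point; how much is NOT reported: see it or feel for it. The sheet ends 24 mm above the edge. A second row of louvres, edge 38 mm lower, only steadies the bins' backs.
- louvre_front (a point): On the rack at (-10.5, 0, 105) mm: the front face of the upper louvre, a 2.5 mm thick, 90 mm wide upright strip 8 mm in front of the sheet (rack x -10.5 to -8), open at the top, 16 mm deep behind. With a bin's back wall held against this face its tongues go down behind the louvre with 2 mm to spare in front and 3 mm behind; held more than 2 mm off it they land on the edge.
- bin_home (a point): On the rack at (-53, 0, 58) mm, axes as the rack's: where the bin's origin is when it is home with the sheet clamped lowest; with a higher sheet it is up to 24 mm higher. Home means the bridge stands on the louvre's edge (bin underside 47 mm below the edge), back wall 0 to 3 mm from the louvres; once let go it may lean forward by up to 0.08 rad.
- catch (a joint): Spring catch, a 12 mm wide steel tongue in the middle of the sheet, sloping out to 8 mm from it; its lower end is 5 mm above the louvre's edge. Value: how far it is pushed back, m; 0 = out, at most 0.009. The bridge coming down pushes it back: pressing the bin past it takes 3 to 8 N beside its weight, which alone does not do it. It snaps out over the bridge when the bin is home.
- timer: Bystander: white timer lying flat, 56 x 64 x 19 mm. Origin: centre of its underside.
- tape: Bystander: roll of tape lying flat, 62 mm across, 19 mm high. Origin: centre of its underside.
- amber_bottle: Bystander: amber reagent bottle, 46 mm across, 88 mm high. Origin: centre of its underside.
- dropper: Bystander: amber dropper bottle, 32 mm across, 97 mm high. Origin: centre of its underside.
There are look-alikes about, which are no part of the job. Leave any blue look-alike of the bin alone.

How it is judged:
By the outcome, as a careful person would: the job done as asked, in the order asked, and still so for the second after the job is handed in, with the robot touching nothing.
It also fails if it takes over 38 s, if anything falls off the work surface, if the arm or the gripper's body presses on something with over 40 N, if the wrist force passes 120 N, or if a joint passes its speed limit or range.

## Working session

There is one attempt and no reset: what is moved stays moved. The work goes in short steps, Python scripts to look and compute and a tool call to move; the robot and the scene stay as the last step left them, time stands still between calls to the robot, and variables do not carry over. Pictures are saved under pics/ and viewed, and the job is handed in when it is done.

Besides the shell and the picture viewer there is one more tool, called after "Call:" as name(argument=value, ...) on one line, values as JSON. servo_tool: Moves the arm, as the interface text tells. Its arguments: {"type":"object","properties":{"delta_pos":{"type":"array","items":{"type":"array","items":{"type":"number"}}},"dr":{"type":"array","items":{"type":"array","items":{"type":"number"}}},"grip":{"type":"array","items":{"type":"number"}},"grip_force":{"type":"number"}},"required":["delta_pos","dr","grip"]}

```bash
mkdir -p pics; ls
python3 - <<'E'
from station import ctrl
import cv2
o=ctrl.get_obs()
for k in o: print(k,o[k])
for n in("scene","top"):
    im=ctrl.get_image(n); cv2.imwrite(f"pics/{n}0.png",im[:,:,::-1]); print(n,ctrl.camera_params(n))
E
```

```text
pics
t 0.0
q [ 1.06298773e+00  5.33611534e-02  1.61427078e+00 -1.49929129e-06
  1.47600401e+00 -1.19035886e-01]
dq [ 9.55226719e-06  1.48430827e-04  4.43515292e-04  9.08212012e-04
  1.00448681e-03 -8.33427616e-04]
effort [-1.26541134e-03 -3.93674612e+01 -3.70178461e+01 -1.97927429e-04
  7.06337829e-03  1.52291909e-05]
tool_pos [0.23664196 0.5778353  0.2440742 ]
tool_rot [-1.55114274  0.30557103 -0.30457831]
contact_force [-0.42247458 -0.26782324  0.28747937]
wrist_torque [-0.01966163 -0.02029932 -0.00719699]
opening 0.08529783137037246
scene {'fovy': 53.81025672882552, 'cx': 256.7995189913195, 'cy': 192.95149458200552, 'k1': -0.014635035158425775, 'eye': array([ 0.01531239, -0.33393551,  0.92647214]), 'rotation': array([-2.30223262,  0.94206172, -0.34023429])}
top {'fovy': 56.19035999721349, 'cx': 253.8449688180797, 'cy': 190.96403892258473, 'k1': -0.081206529552069, 'eye': array([0.36317436, 0.15636971, 0.98769364]), 'rotation': array([-2.1336521 ,  2.12597604, -0.15059799])}
```

View pics/scene0.png

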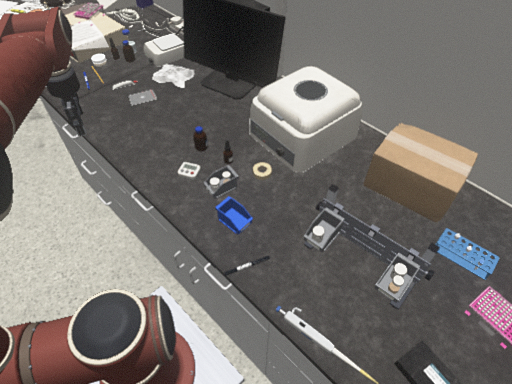

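View pics/top0.png

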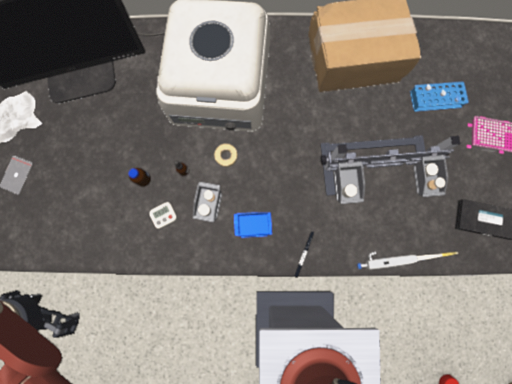

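The scene view shows the grey bin with a jar and vial at about scene (221,181) / top (207,202). A blue look-alike is at top (253,224), and the rack with its two hung bins is at top (390,165). The grey, loose, filled bin fits the description, so I'll confirm it with enlarged crops.

```bash
cat > h.py <<'E'
import numpy as np, cv2
from scipy.spatial.transform import Rotation as R
from station import ctrl
P={n:ctrl.camera_params(n) for n in("scene","top")}
def K(n):
    p=P[n]; f=192/np.tan(np.radians(p['fovy']/2)); return np.array([[f,0,p['cx']],[0,f,p['cy']],[0,0,1]]),np.array([p['k1'],0,0,0,0.])
def proj(n,X):
    p=P[n]; Rm=R.from_rotvec(p['rotation']).as_matrix()
    Xc=(np.atleast_2d(X)-p['eye'])@Rm
    s=Xc[:,:2]/Xc[:,2:]; r2=(s**2).sum(1,keepdims=True); s=s*(1+p['k1']*r2)
    k,_=K(n); return s*k[0,0]+[p['cx'],p['cy']]
def ray(n,uv):
    p=P[n];k,d=K(n); s=cv2.undistortPoints(np.array(uv,float).reshape(-1,1,2),k,d).reshape(-1,2)
    return p['eye'],np.c_[s,np.ones(len(s))]@R.from_rotvec(p['rotation']).as_matrix().T
def plane(n,uv,z):
    e,d=ray(n,uv); return e+d*((z-e[2])/d[:,2])[:,None]
def tri(uvs,uvt):
    e1,d1=ray('scene',[uvs]);e2,d2=ray('top',[uvt]);d1=d1[0];d2=d2[0]
    a=np.linalg.lstsq(np.c_[d1,-d2],e2-e1,rcond=None)[0]; p,q=e1+a[0]*d1,e2+a[1]*d2
    return (p+q)/2,np.linalg.norm(p-q)
def crop(im,x0,y0,x1,y1,s,fn):
    c=cv2.resize(im[y0:y1,x0:x1],None,fx=s,fy=s,interpolation=cv2.INTER_CUBIC)
    step=10
    for x in range((x0+9)//10*10,x1,step): cv2.putText(c,str(x),(int((x-x0+.5)*s)-8,8),0,.3,(0,255,255),1); cv2.line(c,(int((x-x0+.5)*s),10),(int((x-x0+.5)*s),15),(0,255,255),1)
    for y in range((y0+9)//10*10,y1,step): cv2.putText(c,str(y),(0,int((y-y0+.5)*s)+3),0,.3,(0,255,255),1)
    cv2.imwrite(fn,c)
E
python3 - <<'E'
from h import *
s=cv2.imread('pics/scene0.png');t=cv2.imread('pics/top0.png')
crop(s,190,120,270,235,5,'pics/a1.png');crop(t,120,140,285,250,4,'pics/a2.png')
crop(s,290,170,450,310,5,'pics/a3.png');crop(t,310,125,470,215,5,'pics/a4.png')
E
```

```text
(no output)
```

View pics/a1.png

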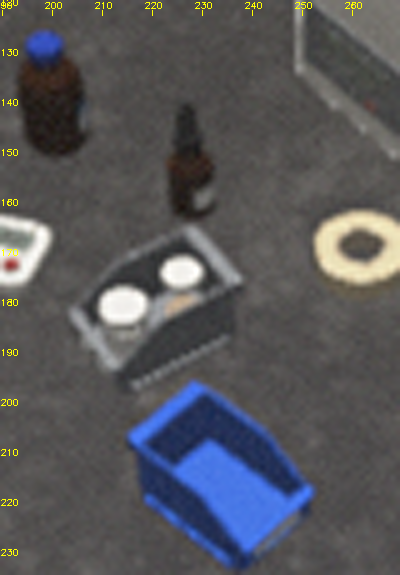

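View pics/a2.png

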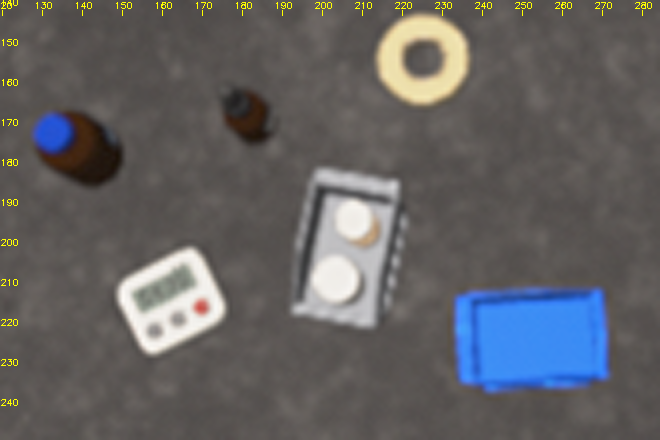

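View pics/a3.png

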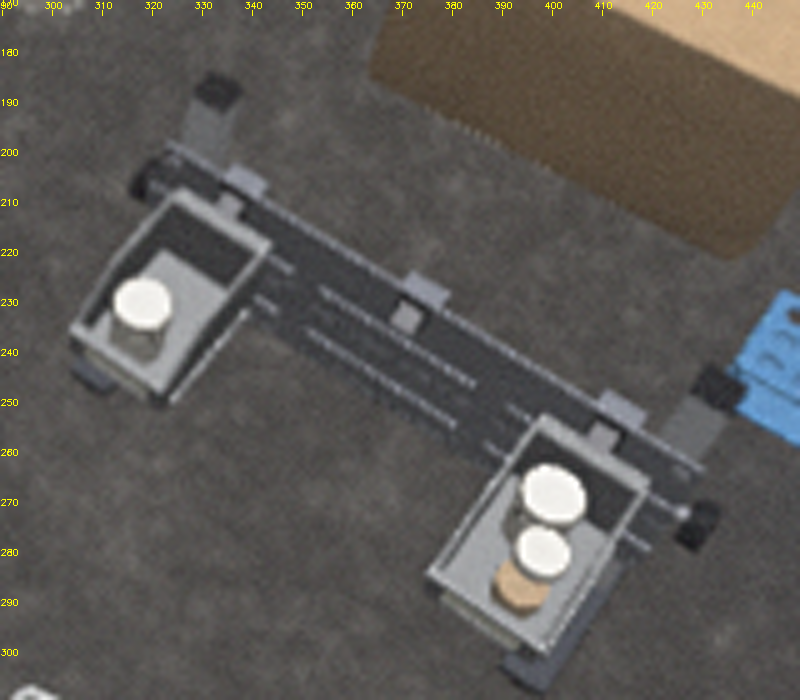

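View pics/a4.png

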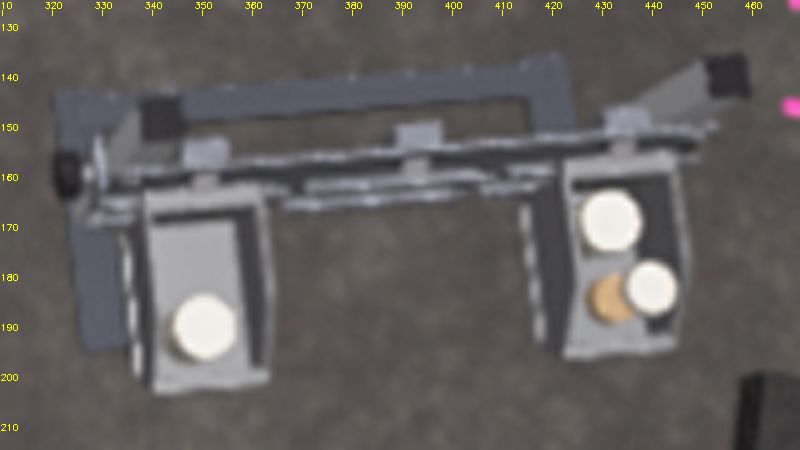

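Run:
```python
from h import *
import pickle
out={}
for n in("scene","top"):
    for l in("bin","rack","catch","jar","vial"):
        r=ctrl.masks_of(n,l); out[n,l]=r
        print(n,l,[(round(float(x['score']),2),list(map(int,x['extent'])),int(x['pixels'].sum())) for x in r])
pickle.dump(out,open('masks.pkl','wb'))
s=cv2.imread('pics/scene0.png');t=cv2.imread('pics/top0.png')
crop(s,340,210,400,270,12,'pics/b1.png');crop(t,355,140,425,180,11,'pics/b2.png')
crop(s,200,155,250,205,12,'pics/b3.png');crop(t,185,175,230,230,11,'pics/b4.png')
```

```text
scene bin [(0.82, [213, 194, 252, 235], 857), (0.65, [203, 166, 237, 195], 645)]
scene rack [(0.89, [302, 184, 437, 308], 5114)]
scene catch []
scene jar [(0.42, [209, 175, 218, 190], 91), (0.31, [307, 186, 442, 312], 5085), (0.24, [179, 160, 200, 178], 269)]
scene vial [(0.64, [220, 170, 229, 184], 73)]
top bin [(0.77, [234, 211, 270, 238], 874), (0.65, [191, 183, 220, 220], 687)]
top rack [(0.67, [319, 139, 457, 203], 5093)]
top catch [(0.22, [153, 203, 177, 229], 497)]
top jar []
top vial [(0.63, [152, 203, 179, 230], 483)]
```

View pics/b1.png

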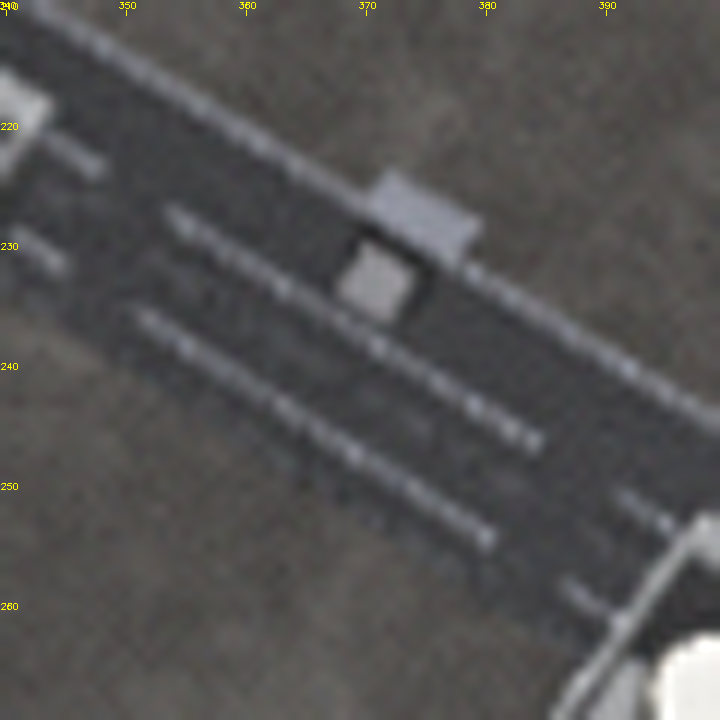

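View pics/b2.png

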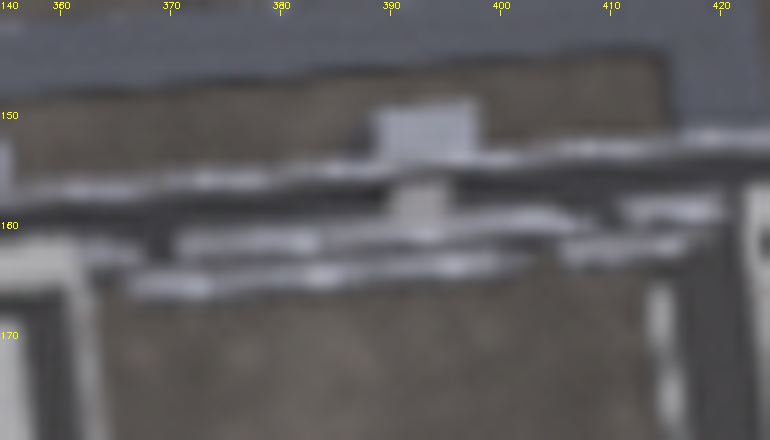

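View pics/b3.png

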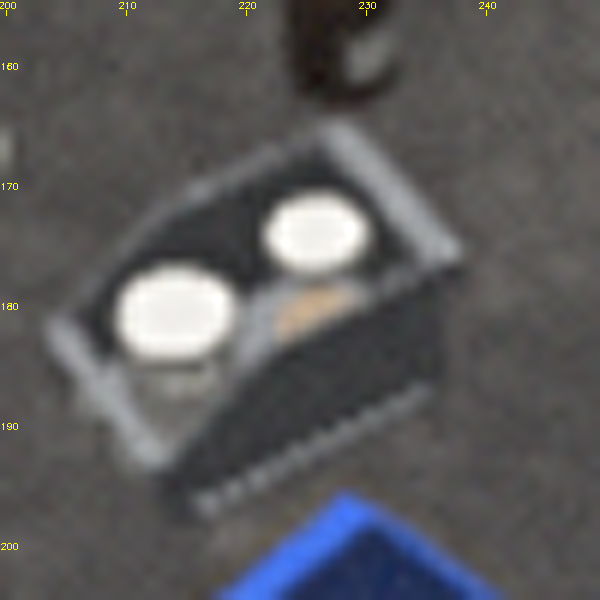

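View pics/b4.png

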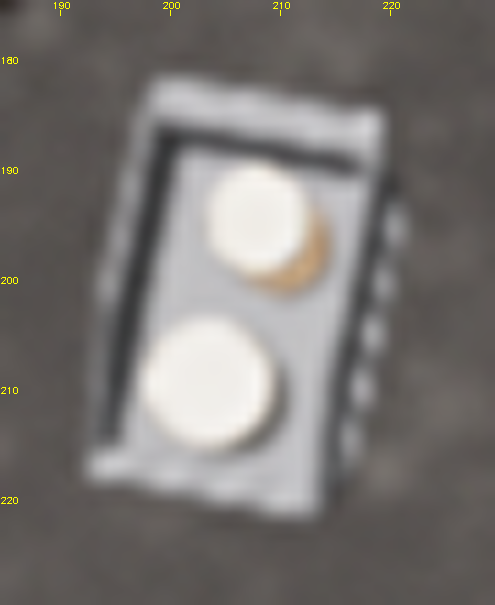

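```bash
cat > fit.py <<'E'
from h import *
from scipy.optimize import least_squares
def fit(obs,x0,model):
    def f(p): return np.concatenate([(proj(c,model(p,np.array(m)/1000.))[0]-uv) for c,m,uv in obs])
    r=least_squares(f,x0,loss='soft_l1',f_scale=1.); return r.x,f(r.x).reshape(-1,2),np.sqrt(np.diag(np.linalg.inv(r.jac.T@r.jac)))
def rackm(p,m): return np.r_[R.from_euler('z',p[2]).as_matrix()@(m)]+[p[0],p[1],p[3]]
E
python3 - <<'E'
from fit import *
S,T='scene','top'
obs=[(S,(-9.25,45,105),(353.5,227)),(S,(-9.25,-45,105),(384.5,246.5)),(S,(-9.25,45,67),(351,235.5)),(S,(-9.25,-45,67),(380.5,254.5)),
(T,(-9.25,45,105),(370.5,162)),(T,(-9.25,-45,105),(407.,159.3)),(T,(-9.25,45,67),(366,166.2)),(T,(-9.25,-45,67),(402.5,163.2)),
(S,(1,150,129),(323,198)),(S,(1,-150,129),(430,263.5)),
(S,(-9.25,60,105),(348,223.5)),(S,(-9.25,-60,105),(391,250.5)),(S,(-9.25,60,67),(345,231.5)),(S,(-9.25,-60,67),(387,258))]
x,r,sd=fit(obs,[.6,-.2,0,.01],rackm); print('rack',x.round(4),sd.round(4)); print(r.round(1).tolist())
for c in (S,T):
    x1,r1,_=fit([o for o in obs if o[0]==c],x,rackm); print(c,x1.round(4),np.abs(r1).max().round(2))
ob=[(T,(49.5,28,50),(198.3,181.6)),(T,(49.5,-28,50),(219.5,184.5)),(T,(-42,29,26),(192.5,218)),(T,(-42,-29,26),(213.5,221.5)),
(S,(49.5,28,50),(227.5,164.5)),(S,(49.5,-28,50),(238,175.5)),(S,(-42,29,26),(203.5,181.)),(S,(-42,-29,26),(212.5,193.8))]
b,r,sd=fit(ob,[.5,.2,0,.0],rackm); print('bin',b.round(4),sd.round(4)); print(r.round(1).tolist())
for c in (S,T):
    x1,r1,_=fit([o for o in ob if o[0]==c],b,rackm); print(c,x1.round(4),np.abs(r1).max().round(2))
o=ctrl.get_obs(); print(o['t'],R.from_rotvec(o['tool_rot']).as_matrix().round(3))
E
```

```text
rack [ 0.5894 -0.1645  0.0863  0.0163] [0.0016 0.0008 0.0117 0.0026]
[[-0.3, 0.0], [0.1, 0.2], [-0.7, -0.4], [0.1, 0.0], [1.6, -0.1], [0.4, -0.2], [1.7, -0.8], [-0.9, -0.6], [-0.3, -0.0], [-0.1, 0.2], [0.1, 0.4], [-0.9, -0.4], [0.4, 0.5], [-1.1, -0.1]]
scene [ 0.5892 -0.1651  0.0871  0.0175] 0.8
top [ 0.5777 -0.147   0.0839  0.0595] 0.91
bin [ 0.4827  0.3028 -0.1778  0.0008] [0.0019 0.0017 0.023  0.004 ]
[[0.2, 0.9], [-0.5, 1.7], [0.2, -1.0], [0.2, -0.6], [0.5, -0.1], [-0.6, -0.2], [-0.0, 0.4], [0.3, -0.6]]
scene [ 0.4767  0.2948 -0.1808  0.0114] 0.6
top [ 0.4778  0.2962 -0.1691  0.0434] 0.76
0.6 [[ 0.925 -0.     0.379]
 [-0.379  0.     0.925]
 [-0.    -1.     0.   ]]
```

Run:
```python
from fit import *
S,T='scene','top'
m3=lambda p,m: rackm([p[0],p[1],p[2],0],m)
ob=[(T,(49.5,28,50),(198.3,181.6)),(T,(49.5,-28,50),(219.5,184.5)),(T,(-42,29,26),(192.5,218)),(T,(-42,-29,26),(213.5,221.5)),
(S,(49.5,28,50),(227.5,164.5)),(S,(49.5,-28,50),(238,175.5)),(S,(-42,29,26),(203.5,181.)),(S,(-42,-29,26),(212.5,193.8))]
b,r,sd=fit(ob,[.5,.2,0],m3); print('bin',b.round(4),r.round(1).tolist())
for c in (S,T): print(c,fit([o for o in ob if o[0]==c],b,m3)[0].round(4))
# caps: jar cap centre z=2.5+40, vial 54.5
for l,z,us,ut in(('jar',.0425,(214,180.5),(203.2,209)),('vial',.0545,(226,173.7),(207.8,194.5))):
    print(l,plane(S,[us],z)[0].round(3),plane(T,[ut],z)[0].round(3))
    c,s=np.cos(b[2]),np.sin(b[2]); 
    for n,u in((S,us),(T,ut)):
        d=plane(n,[u],z)[0][:2]-b[:2]; print('  in bin',(d[0]*c+d[1]*s).round(4),(-d[0]*s+d[1]*c).round(4))
print('dropper base',plane(S,[(228,161)],0)[0].round(3),'top cap',plane(T,[(179,165)],.097)[0].round(3))
print('blue', plane(T,[(235,212),(270,212),(234,235)],.05).round(3).tolist(), plane(S,[(216,207)],.05).round(3))
print('tape',plane(T,[(225,153)],.019).round(3))
G=b[:2]+.022*np.array([np.cos(b[2]),np.sin(b[2])]); print('grip',G)
sc=cv2.imread('pics/scene0.png');tp=cv2.imread('pics/top0.png')
pts=[(-42,29,0),(-42,-29,0),(42,-29,0),(42,29,0),(-42,29,26),(-42,-29,26),(42,-29,50),(42,29,50),(49.5,28,50),(49.5,-28,50)]
for n,im in((S,sc),(T,tp)):
    s=6; big=cv2.resize(im,None,fx=s,fy=s,interpolation=cv2.INTER_CUBIC)
    uv=np.array([proj(n,m3(b,np.array(p)/1000))[0] for p in pts])
    q=((uv+.5)*s).astype(int)
    for i,j in((0,1),(1,2),(2,3),(3,0),(4,5),(6,7),(7,8),(8,9),(9,6),(0,4),(1,5),(2,6)): cv2.line(big,tuple(map(int,q[i])),tuple(map(int,q[j])),(0,255,0),1)
    c=q.mean(0).astype(int); cv2.imwrite(f'pics/ov_{n}.png',big[c[1]-170:c[1]+170,c[0]-170:c[0]+170])
a=np.hstack([cv2.imread('pics/ov_scene.png'),cv2.imread('pics/ov_top.png')]);cv2.imwrite('pics/ov.png',a)
```

```text
bin [ 0.483   0.3031 -0.1776] [[0.1, 0.9], [-0.5, 1.7], [0.2, -1.1], [0.2, -0.7], [0.5, 0.0], [-0.5, -0.1], [0.0, 0.5], [0.3, -0.5]]
scene [ 0.4827  0.3031 -0.1804]
top [ 0.4834  0.303  -0.1754]
jar [0.465 0.307 0.042] [0.467 0.308 0.042]
  in bin -0.0187 0.0007
  in bin -0.0171 0.0023
vial [0.503 0.294 0.054] [0.504 0.295 0.054]
  in bin 0.0218 -0.0057
  in bin 0.0217 -0.004
dropper base [0.577 0.372 0.   ] top cap [0.573 0.365 0.097]
blue [[0.458, 0.223, 0.05], [0.458, 0.132, 0.05], [0.398, 0.225, 0.05]] [[0.399 0.22  0.05 ]]
tape [[0.626 0.256 0.019]]
grip [0.50461455 0.29916883]
```

View pics/ov.png

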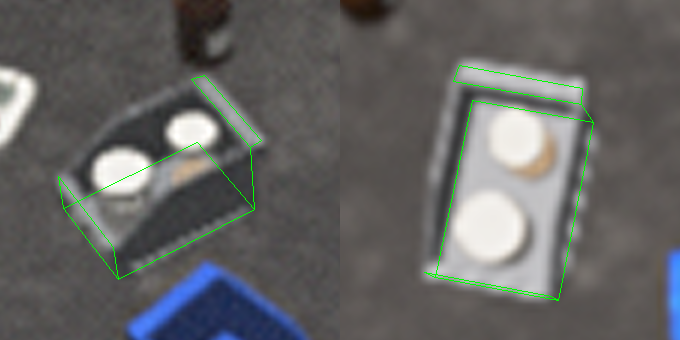

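The overlay fits both pictures to about 1 px, and the jar and vial land inside the bin, so the grey bin is confirmed. Next I move above it.

```bash
cat > plan.py <<'E'
from h import *
import sys
def plan(tgt,yaw,n):
    """rows from measured pose to TCP tgt with tool yaw; tool down"""
    o=ctrl.get_obs(); M=R.from_rotvec(o['tool_rot']); p=o['tool_pos']
    c,s=np.cos(yaw),np.sin(yaw); G=R.from_matrix(np.array([[c,0,-s],[s,0,c],[0,-1,0]]))
    w=(M.inv()*G).as_rotvec(); d=(np.array(tgt)-p)/n
    for i in range(n):
        Mi=M*R.from_rotvec(w*i/n); print((Mi.inv().apply(d)).round(4).tolist(),np.degrees(w/n).round(2).tolist())
    print('t',o['t'],'p',p.round(4),'F',o['contact_force'].round(1),'op',round(o['opening'],4),'remaining',(d*n).round(4))
E
python3 -c "
from plan import *
plan([.5046,.2992,.2],-.178,8)"
```

```text
[0.0442, 0.0057, -0.0196] [-0.0, -1.51, -0.0]
[0.0437, 0.0057, -0.0208] [-0.0, -1.51, -0.0]
[0.0431, 0.0057, -0.0219] [-0.0, -1.51, -0.0]
[0.0425, 0.0057, -0.023] [-0.0, -1.51, -0.0]
[0.0419, 0.0057, -0.0241] [-0.0, -1.51, -0.0]
[0.0412, 0.0057, -0.0252] [-0.0, -1.51, -0.0]
[0.0406, 0.0057, -0.0263] [-0.0, -1.51, -0.0]
[0.0398, 0.0057, -0.0274] [-0.0, -1.51, -0.0]
t 0.6 p [0.2369 0.5783 0.2453] F [0.3 0.3 0.1] op 0.086 remaining [ 0.2677 -0.2791 -0.0453]
```

Call:
servo_tool(delta_pos=[[0.044, 0.004, -0.02], [0.044, 0.004, -0.021], [0.043, 0.004, -0.022], [0.0425, 0.004, -0.023], [0.042, 0.004, -0.024]], dr=[[0, -1.5, 0], [0, -1.5, 0], [0, -1.5, 0], [0, -1.5, 0], [0, -1.5, 0]], grip=[1, 1, 1, 1, 1], grip_force=50)

```text
t: 1.23
tool_pos: [0.4074, 0.4017, 0.226]
tool_rot: [-1.559, 0.192, -0.195]
contact_force: [0.5, 1.1, -0.6]
opening: 0.0852
```

```bash
python3 -c "
from plan import *
plan([.5046,.2992,.15],-.178,4)"
```

```text
[0.0298, 0.019, -0.019] [-0.05, -0.98, 0.02]
[0.0295, 0.019, -0.0195] [-0.05, -0.98, 0.02]
[0.0291, 0.019, -0.02] [-0.05, -0.98, 0.02]
[0.0288, 0.019, -0.0204] [-0.05, -0.98, 0.02]
t 1.225 p [0.4074 0.4017 0.226 ] F [ 0.5  1.1 -0.6] op 0.0852 remaining [ 0.0972 -0.1025 -0.076 ]
```

Call:
servo_tool(delta_pos=[[0.03, 0.019, -0.019], [0.03, 0.019, -0.0195], [0.029, 0.019, -0.02], [0.029, 0.019, -0.0205], [0, 0, 0]], dr=[[0, -1, 0], [0, -1, 0], [0, -1, 0], [0, -1, 0], [0, 0, 0]], grip=[1, 1, 1, 1, 1])

```text
t: 1.85
tool_pos: [0.5109, 0.2932, 0.149]
tool_rot: [-1.561, 0.137, -0.144]
contact_force: [0.4, 1.0, 0.2]
opening: 0.0857
```

```bash
python3 -c "
from plan import *
plan([.5046,.2992,.029],-.178,4)"
```

```text
[-0.0019, 0.03, 0.001] [-0.08, -0.02, 0.05]
[-0.0019, 0.03, 0.0011] [-0.08, -0.02, 0.05]
[-0.0019, 0.03, 0.0011] [-0.08, -0.02, 0.05]
[-0.0019, 0.03, 0.0012] [-0.08, -0.02, 0.05]
t 1.85 p [0.5109 0.2932 0.149 ] F [0.4 1.  0.2] op 0.0857 remaining [-0.0063  0.006  -0.12  ]
```

Call:
servo_tool(delta_pos=[[-0.004, 0.03, 0.002], [-0.003, 0.03, 0.002], [0, 0.01, 0], [0, 0, 0]], dr=[[-0.3, 0, 0.2], [0, 0, 0], [0, 0, 0], [0, 0, 0]], grip=[1, 1, 1, 1])

```text
t: 2.35
tool_pos: [0.506, 0.3013, 0.0812]
tool_rot: [-1.562, 0.137, -0.144]
contact_force: [1.2, 0.5, -0.3]
opening: 0.0856
```

```bash
python3 -c "
from plan import *
plan([.5046,.2992,.029],-.178,2)
s=ctrl.get_image('scene')[:,:,::-1];t=ctrl.get_image('top')[:,:,::-1]
crop(s,180,120,260,220,5,'pics/c1.png');crop(t,160,150,260,240,5,'pics/c2.png')"
```

```text
[-0.0006, 0.0261, -0.0012] [-0.12, -0.03, 0.13]
[-0.0006, 0.0261, -0.0012] [-0.12, -0.03, 0.13]
t 2.35 p [0.506  0.3013 0.0812] F [ 1.2  0.5 -0.3] op 0.0856 remaining [-0.0014 -0.0021 -0.0522]
```

View pics/c1.png

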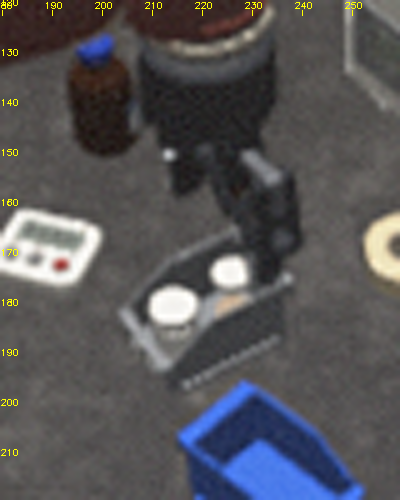

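View pics/c2.png

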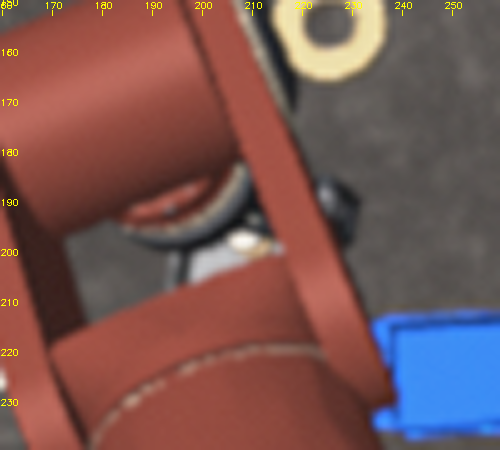

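The jaws straddle the bin: the right finger is at scene (233,170) beside the right wall and the left one is behind it. I continue down.

Call:
servo_tool(delta_pos=[[-0.001, 0.026, -0.002], [-0.001, 0.02, 0], [0, 0.005, 0], [0, 0, 0]], dr=[[-0.2, 0, 0.2], [0, 0, 0], [0, 0, 0], [0, 0, 0]], grip=[1, 1, 1, 1])

```text
t: 2.95
tool_pos: [0.5085, 0.3018, 0.0353]
tool_rot: [-1.56, 0.132, -0.149]
contact_force: [-0.1, 0.2, 1.2]
opening: 0.0852
```

```bash
python3 -c "
from plan import *
plan([.5046,.2992,.029],-.178,1)"
```

```text
[-0.0034, 0.0062, -0.0033] [-0.41, -0.06, 0.61]
t 2.95 p [0.5085 0.3018 0.0353] F [-0.1  0.2  1.2] op 0.0852 remaining [-0.0039 -0.0026 -0.0063]
```

Call:
servo_tool(delta_pos=[[-0.003, 0.005, -0.003], [0, 0, 0]], dr=[[-0.3, 0, 0.4], [0, 0, 0]], grip=[1, 1])

```text
t: 3.2
tool_pos: [0.5057, 0.2997, 0.0313]
tool_rot: [-1.564, 0.137, -0.144]
contact_force: [-0.1, 0.1, -0.5]
opening: 0.0853
```

```bash
python3 -c "
from plan import *
plan([.5046,.2992,.029],-.178,1)"
```

```text
[-0.001, 0.0023, -0.0007] [-0.15, -0.06, 0.27]
t 3.2 p [0.5057 0.2997 0.0313] F [-0.1  0.1 -0.5] op 0.0853 remaining [-0.0011 -0.0005 -0.0023]
```

Call:
servo_tool(delta_pos=[[-0.001, 0.003, -0.0005], [0, 0, 0], [0, 0, 0], [0, 0, 0], [0, 0, 0]], dr=[[0, 0, 0.2], [0, 0, 0], [0, 0, 0], [0, 0, 0], [0, 0, 0]], grip=[1, 0.75, 0.55, 0.4, 0.3], grip_force=50)

```text
t: 3.82
tool_pos: [0.5054, 0.2997, 0.0292]
tool_rot: [-1.563, 0.138, -0.143]
contact_force: [0.2, 0.8, -0.2]
opening: 0.0576
```

Call:
servo_tool(delta_pos=[[0, 0, 0], [0, -0.01, 0], [0, -0.01, 0], [0, -0.01, 0], [0, 0, 0]], dr=[[0, 0, 0], [0, 0, 0], [0, 0, 0], [0, 0, 0], [0, 0, 0]], grip=[0.3, 0.3, 0.3, 0.3, 0.3], grip_force=60)

```text
t: 4.45
tool_pos: [0.5049, 0.2995, 0.0611]
tool_rot: [-1.563, 0.138, -0.143]
contact_force: [-0.3, 0.0, -1.5]
opening: 0.0571
```

```bash
python3 -c "
from plan import *
plan([.5046,.2992,.2],-.178,1)
print(ctrl.get_obs()['wrist_torque'])
s=ctrl.get_image('scene')[:,:,::-1]
crop(s,180,110,280,220,6,'pics/d1.png')"
```

```text
[0.0001, -0.1389, 0.0002] [-0.2, -0.06, 0.13]
t 4.45 p [0.5049 0.2995 0.0611] F [-0.3  0.  -1.5] op 0.0571 remaining [-0.0003 -0.0003  0.1389]
[ 0.04843957 -0.05870647 -0.04416466]
```

View pics/d1.png

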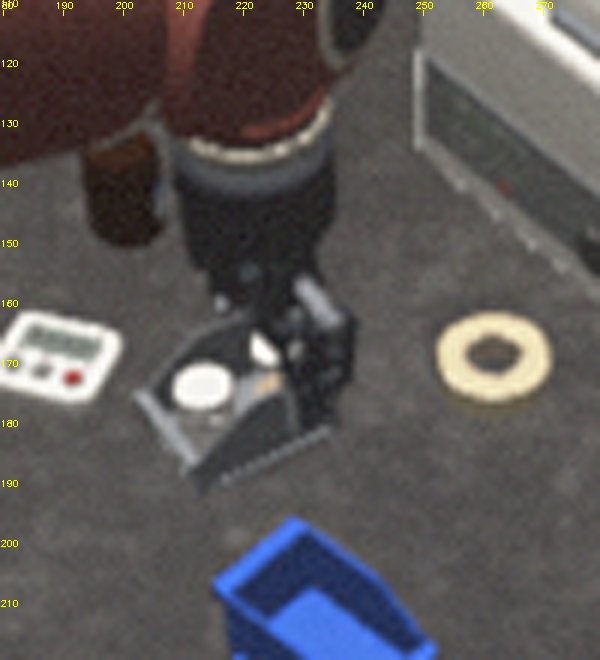

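Lifted about 32 mm, level, with the jar and vial in place. Now a rack overlay check while I plan.

Call:
servo_tool(delta_pos=[[0, -0.02, 0], [0, -0.03, 0], [0, -0.03, 0], [0, -0.03, 0], [0, -0.02, 0]], dr=[[0, 0, 0], [0, 0, 0], [0, 0, 0], [0, 0, 0], [0, 0, 0]], grip=[0.3, 0.3, 0.3, 0.3, 0.3])

```text
t: 5.12
tool_pos: [0.5029, 0.2983, 0.1958]
tool_rot: [-1.565, 0.142, -0.139]
contact_force: [-0.6, 0.5, -2.3]
opening: 0.0573
```

Run:
```python
from plan import *
from fit import rackm
plan([.5386,-.169,.2],.086,15)
x=[.5894,-.1645,.0863,.0163]
for n in('scene','top'):
    im=cv2.imread(f'pics/{n}0.png'); s=6; big=cv2.resize(im,None,fx=s,fy=s,interpolation=cv2.INTER_CUBIC)
    def L(a,b,col=(0,255,0)):
        q=[tuple(int(v) for v in ((proj(n,rackm(x,np.array(m)/1000))[0]+.5)*s)) for m in(a,b)]; cv2.line(big,q[0],q[1],col,1)
    for yc in(-105,0,105):
        for z in(105,67): L((-10.5,yc-45,z),(-10.5,yc+45,z)); 
    L((0,-150,129),(0,150,129),(0,0,255)); L((-6,-6,110),(-6,6,110),(0,0,255))
    for yc in(-105,105):
        for a,b in(((-42,29,26),(-42,-29,26)),((49.5,28,50),(49.5,-28,50)),((42,29,50),(42,-29,50)),((-42,29,26),(-42,29,0)),((-42,-29,26),(-42,-29,0))):
            o=np.array([-53,yc,58]); L(o+a,o+b,(255,255,0))
    c=((proj(n,rackm(x,np.array([-.03,0,.1])))[0])*s).astype(int)
    r=big[max(0,c[1]-320):c[1]+320,max(0,c[0]-420):c[0]+420]; r=cv2.resize(r,None,fx=.95,fy=.92); cv2.imwrite(f'pics/rk_{n}.png',r[:590,:799])
```

```text
[0.0079, -0.0003, -0.0302] [-0.0, -1.01, -0.01]
[0.0074, -0.0003, -0.0304] [-0.0, -1.01, -0.01]
[0.0068, -0.0003, -0.0305] [-0.0, -1.01, -0.01]
[0.0063, -0.0003, -0.0306] [-0.0, -1.01, -0.01]
[0.0057, -0.0003, -0.0307] [-0.0, -1.01, -0.01]
[0.0052, -0.0003, -0.0308] [-0.0, -1.01, -0.01]
[0.0046, -0.0003, -0.0309] [-0.0, -1.01, -0.01]
[0.0041, -0.0003, -0.031] [-0.0, -1.01, -0.01]
[0.0036, -0.0003, -0.031] [-0.0, -1.01, -0.01]
[0.003, -0.0003, -0.0311] [-0.0, -1.01, -0.01]
[0.0025, -0.0003, -0.0311] [-0.0, -1.01, -0.01]
[0.0019, -0.0003, -0.0312] [-0.0, -1.01, -0.01]
[0.0014, -0.0003, -0.0312] [-0.0, -1.01, -0.01]
[0.0008, -0.0003, -0.0312] [-0.0, -1.01, -0.01]
[0.0002, -0.0003, -0.0312] [-0.0, -1.01, -0.01]
t 5.125 p [0.5029 0.2983 0.1958] F [-0.6  0.5 -2.3] op 0.0573 remaining [ 0.0357 -0.4673  0.0042]
```

View pics/rk_scene.png

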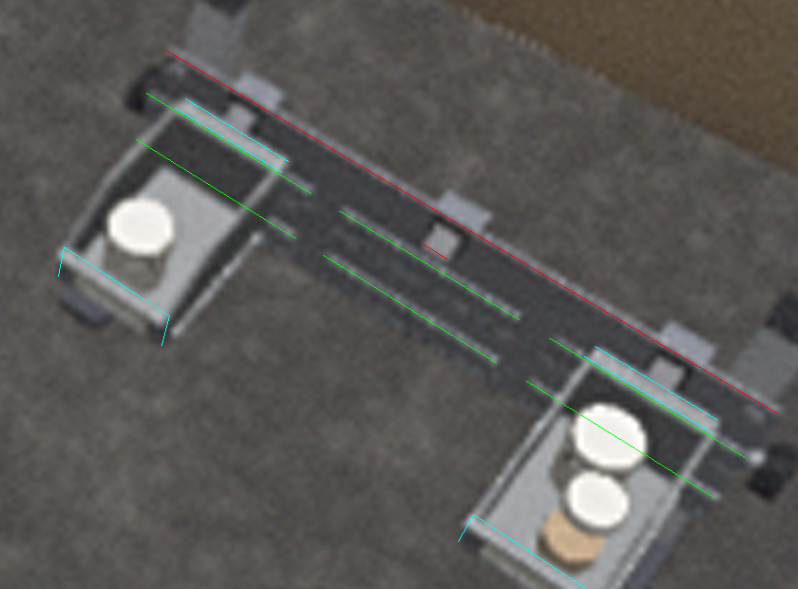

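View pics/rk_top.png

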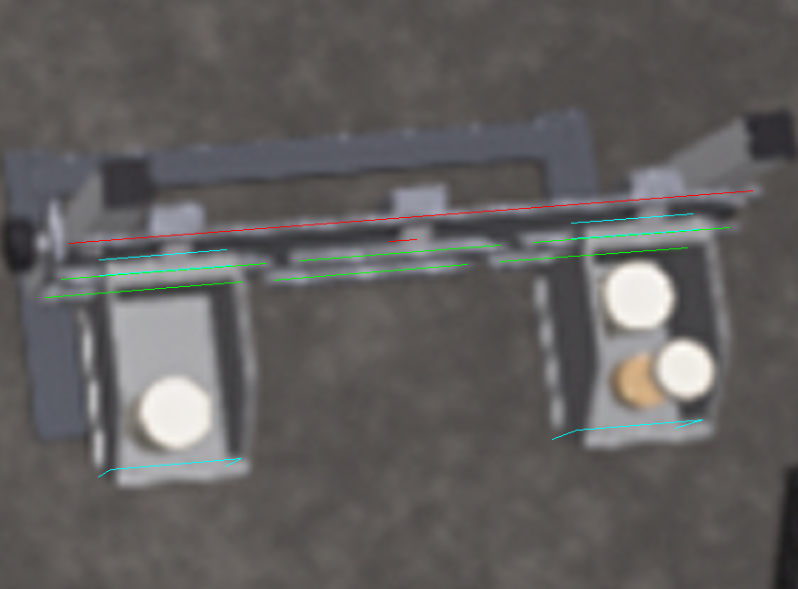

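Call:
servo_tool(delta_pos=[[0.004, -0.001, -0.015], [0.007, -0.001, -0.028], [0.007, -0.001, -0.031], [0.006, -0.001, -0.031], [0.006, -0.001, -0.031]], dr=[[0, -1, 0], [0, -1, 0], [0, -1, 0], [0, -1, 0], [0, -1, 0]], grip=[0.3, 0.3, 0.3, 0.3, 0.3])

```text
t: 5.75
tool_pos: [0.5147, 0.158, 0.2062]
tool_rot: [-1.566, 0.064, -0.069]
contact_force: [1.0, -0.1, -2.0]
opening: 0.0575
```

Call:
servo_tool(delta_pos=[[0.005, -0.001, -0.031], [0.005, -0.001, -0.031], [0.004, -0.001, -0.031], [0.004, -0.001, -0.031], [0.003, -0.001, -0.031]], dr=[[0, -1, 0], [0, -1, 0], [0, -1, 0], [0, -1, 0], [0, -1, 0]], grip=[0.3, 0.3, 0.3, 0.3, 0.3])

```text
t: 6.38
tool_pos: [0.5272, -0.003, 0.2127]
tool_rot: [-1.567, -0.007, 0.002]
contact_force: [-0.3, 0.3, -1.3]
opening: 0.0575
```

Run:
```python
from plan import *
plan([.5346,-.170,.19],.086,6)
```

```text
[0.0011, 0.0037, -0.0278] [-0.03, -0.76, 0.03]
[0.0007, 0.0037, -0.0279] [-0.03, -0.76, 0.03]
[0.0003, 0.0037, -0.0279] [-0.03, -0.76, 0.03]
[-0.0001, 0.0037, -0.0279] [-0.03, -0.76, 0.03]
[-0.0004, 0.0037, -0.0279] [-0.03, -0.76, 0.03]
[-0.0008, 0.0038, -0.0278] [-0.03, -0.76, 0.03]
t 6.375 p [ 0.5272 -0.003   0.2127] F [-0.3  0.3 -1.3] op 0.0575 remaining [ 0.0074 -0.167  -0.0227]
```

Call:
servo_tool(delta_pos=[[0, 0.002, -0.031], [0, 0.003, -0.031], [0, 0.003, -0.031], [0, 0.003, -0.029], [0, 0.003, -0.022]], dr=[[0, -0.8, 0], [0, -0.9, 0], [0, -0.9, 0], [0, -0.9, 0], [0, -0.9, 0]], grip=[0.3, 0.3, 0.3, 0.3, 0.3])

```text
t: 7.0
tool_pos: [0.5314, -0.1521, 0.2001]
tool_rot: [-1.566, -0.069, 0.063]
contact_force: [0.3, 0.1, -2.0]
opening: 0.0571
```

Call:
servo_tool(delta_pos=[[0, 0.002, -0.01], [0, 0, 0], [0, 0, 0]], dr=[[0, 0, 0], [0, 0, 0], [0, 0, 0]], grip=[0.3, 0.3, 0.3])

```text
t: 7.38
tool_pos: [0.5319, -0.1625, 0.1982]
tool_rot: [-1.565, -0.067, 0.062]
contact_force: [0.7, 0.5, -1.6]
opening: 0.0573
```

Run:
```python
from plan import *
plan([.5346,-.170,.15],.086,3)
for n in("scene","top"): cv2.imwrite(f"pics/{n}1.png",ctrl.get_image(n)[:,:,::-1])
crop(cv2.imread('pics/scene1.png'),290,150,450,310,5,'pics/e1.png')
crop(cv2.imread('pics/top1.png'),310,110,470,220,5,'pics/e2.png')
```

```text
[0.0006, 0.016, -0.0027] [-0.09, -0.07, 0.06]
[0.0007, 0.016, -0.0026] [-0.09, -0.07, 0.06]
[0.0007, 0.0161, -0.0026] [-0.09, -0.07, 0.06]
t 7.375 p [ 0.5319 -0.1625  0.1982] F [ 0.7  0.5 -1.6] op 0.0573 remaining [ 0.0027 -0.0075 -0.0482]
```

View pics/e1.png

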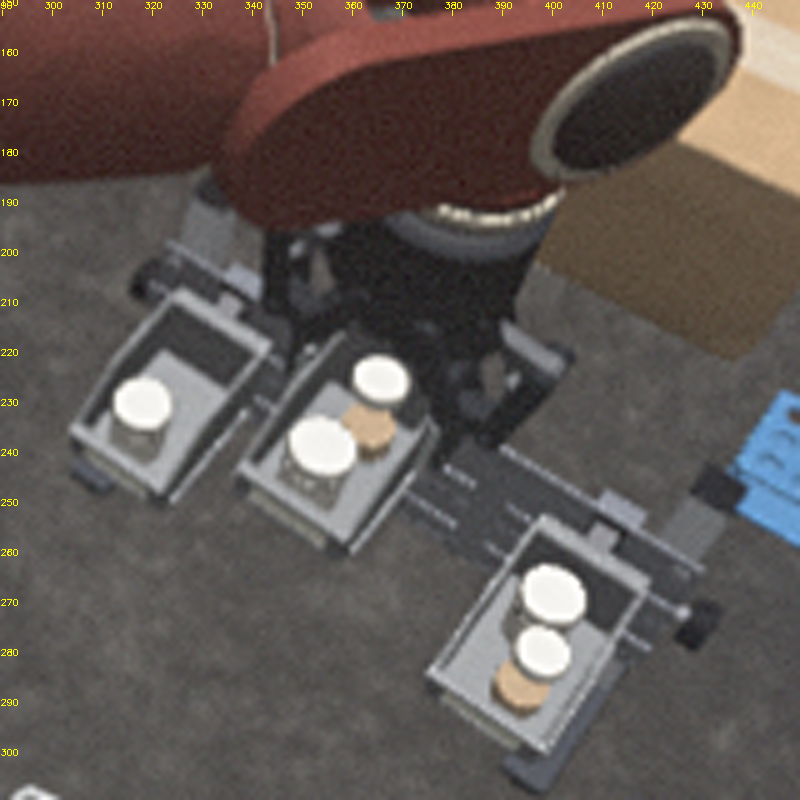

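View pics/e2.png

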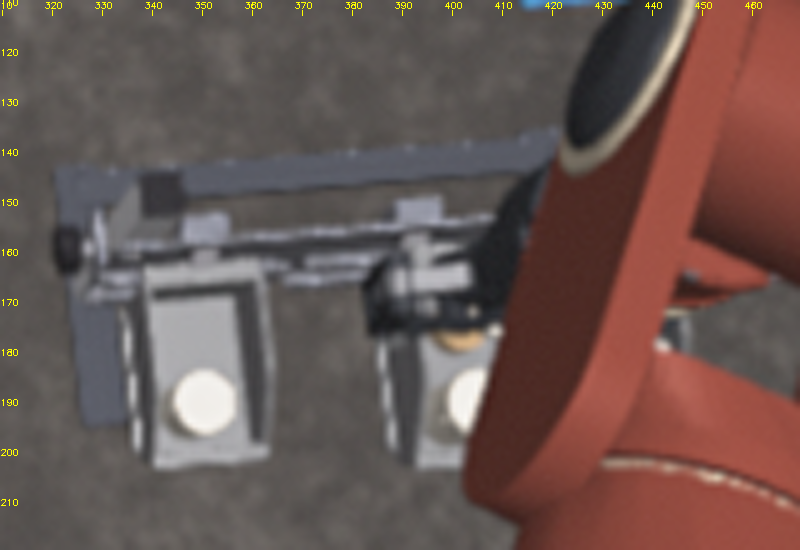

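Call:
servo_tool(delta_pos=[[0, 0.015, -0.002], [0.001, 0.022, -0.002], [0.001, 0.018, -0.001], [0, 0.01, 0], [0, 0, 0]], dr=[[0, 0, 0], [0, -0.1, 0], [0, -0.1, 0], [0, 0, 0], [0, 0, 0]], grip=[0.3, 0.3, 0.3, 0.3, 0.3])

```text
t: 8.1
tool_pos: [0.5341, -0.1651, 0.1284]
tool_rot: [-1.564, -0.071, 0.068]
contact_force: [0.4, -0.4, -1.2]
opening: 0.0571
```

Run:
```python
from plan import *
plan([.5546,-.168,.1295],.086,4)
crop(ctrl.get_image('scene')[:,:,::-1],320,190,420,290,6,'pics/f1.png')
crop(ctrl.get_image('top')[:,:,::-1],350,130,430,220,6,'pics/f2.png')
```

```text
[0.005, -0.0003, -0.0012] [-0.08, 0.04, 0.03]
[0.005, -0.0003, -0.0012] [-0.08, 0.04, 0.03]
[0.005, -0.0003, -0.0012] [-0.08, 0.04, 0.03]
[0.005, -0.0003, -0.0012] [-0.08, 0.04, 0.03]
t 8.1 p [ 0.5341 -0.1651  0.1284] F [ 0.4 -0.4 -1.2] op 0.0571 remaining [ 0.0205 -0.0029  0.0011]
```

View pics/f1.png

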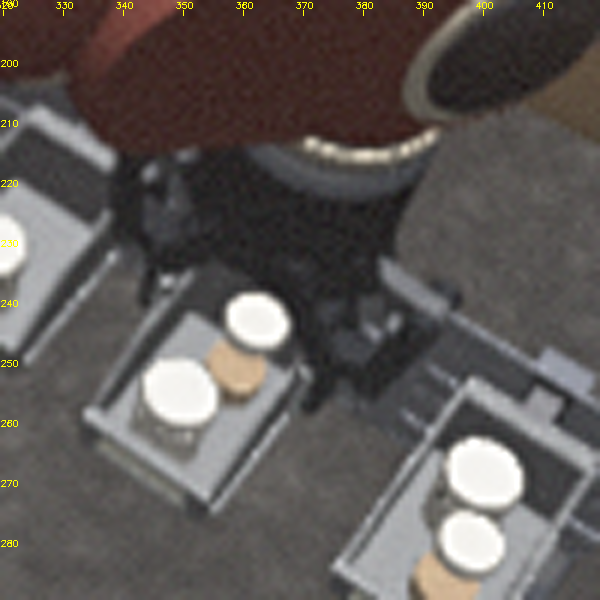

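View pics/f2.png

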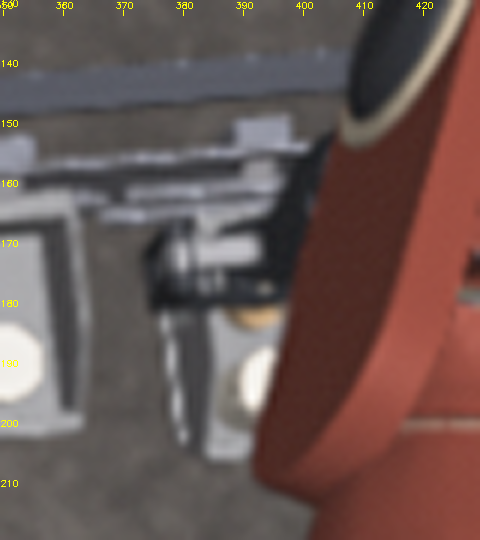

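Run:
```python
from fit import *
o=ctrl.get_obs(); M=R.from_rotvec(o['tool_rot']).as_matrix(); print(o['tool_pos'])
def bp(m):  # bin-frame mm to world; tool x=bin x, tool z=bin y, tool -y = bin z
    d=(np.array(m)-[22.4,0,29.2])/1000; return o['tool_pos']+M@np.array([d[0],-d[2],d[1]])
for m in [(-42,29,26),(-42,-29,26),(-8,29,50)]: print(m,'scene',proj('scene',bp(m))[0].round(1),'top',proj('top',bp(m))[0].round(1))
print('jar cap',proj('scene',bp((-18,1.5,42.5)))[0].round(1),'vial cap',proj('scene',bp((21.7,-5,54.5)))[0].round(1))
```

```text
[ 0.53488482 -0.16554869  0.12982286]
(-42, 29, 26) scene [334.1 257.5] top [383.8 204.9]
(-42, -29, 26) scene [355.  271.7] top [407.  202.9]
(-8, 29, 50) scene [343.5 242.9] top [385.3 189.5]
jar cap [350.6 253.8] vial cap [362.7 241.7]
```

The bin is level, not slipped, and agrees with the TCP prediction to about 1 px. Now I advance toward the louvre and feel for contact.

Call:
servo_tool(delta_pos=[[0.005, -0.001, -0.002], [0.006, 0, -0.002], [0.005, 0, 0], [0.002, 0, 0], [0, 0, 0]], dr=[[0, 0, 0], [0, 0, 0], [0, 0, 0], [0, 0, 0], [0, 0, 0]], grip=[0.3, 0.3, 0.3, 0.3, 0.3])

```text
t: 8.82
tool_pos: [0.5541, -0.169, 0.1335]
tool_rot: [-1.567, -0.071, 0.069]
contact_force: [0.1, -0.5, -2.2]
opening: 0.0574
```

Call:
servo_tool(delta_pos=[[0, 0.004, 0], [0.002, 0, 0], [0.002, 0, 0]], dr=[[0, 0, 0], [0, 0, 0], [0, 0, 0]], grip=[0.3, 0.3, 0.3])

```text
t: 9.2
tool_pos: [0.5542, -0.1689, 0.1282]
tool_rot: [-1.566, -0.063, 0.079]
contact_force: [-10.1, -0.8, 4.2]
opening: 0.0573
```

Call:
servo_tool(delta_pos=[[0.002, 0, 0], [0, 0, 0]], dr=[[0, 0, 0], [0, 0, 0]], grip=[0.3, 0.3])

```text
t: 9.45
tool_pos: [0.5541, -0.169, 0.1276]
tool_rot: [-1.566, -0.057, 0.084]
contact_force: [0.0, -0.5, -2.0]
opening: 0.0574
```

Run:
```python
from fit import *
o=ctrl.get_obs(); M=R.from_rotvec(o['tool_rot']).as_matrix(); print(o['t'],o['tool_pos'],M.round(3),o['contact_force'],o['wrist_torque'])
def bp(m):
    d=(np.array(m)-[22.4,0,29.2])/1000; return o['tool_pos']+M@np.array([d[0],-d[2],d[1]])
for m in [(-42,29,26),(-42,-29,26),(-8,29,50)]: print(m,'scene',proj('scene',bp(m))[0].round(1),'top',proj('top',bp(m))[0].round(1))
for m in [(49.5,28,35),(42,28,30),(42,-28,30)]: print(m,bp(m).round(4))
crop(ctrl.get_image('scene')[:,:,::-1],320,190,420,290,7,'pics/g1.png')
crop(ctrl.get_image('top')[:,:,::-1],340,130,430,220,6,'pics/g2.png')
```

```text
9.45 [ 0.55410213 -0.16895615  0.12759089] [[ 0.996 -0.017 -0.09 ]
 [ 0.09   0.003  0.996]
 [-0.017 -1.     0.004]] [ 0.03858333 -0.45529471 -2.02915393] [ 0.03601139 -0.03153227 -0.03246487]
(-42, 29, 26) scene [340.1 253.7] top [384.7 197.2]
(-42, -29, 26) scene [360.9 267.6] top [407.8 195.1]
(-8, 29, 50) scene [349.5 239.3] top [386.1 181.5]
(49.5, 28, 35) [ 0.5787 -0.1387  0.1331]
(42, 28, 30) [ 0.5711 -0.1393  0.1282]
(42, -28, 30) [ 0.5761 -0.1951  0.1279]
```

View pics/g1.png

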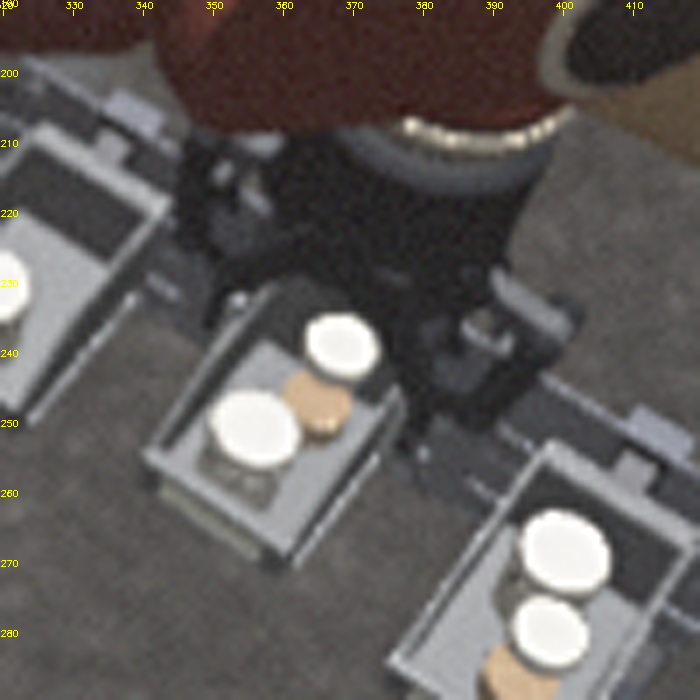

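View pics/g2.png

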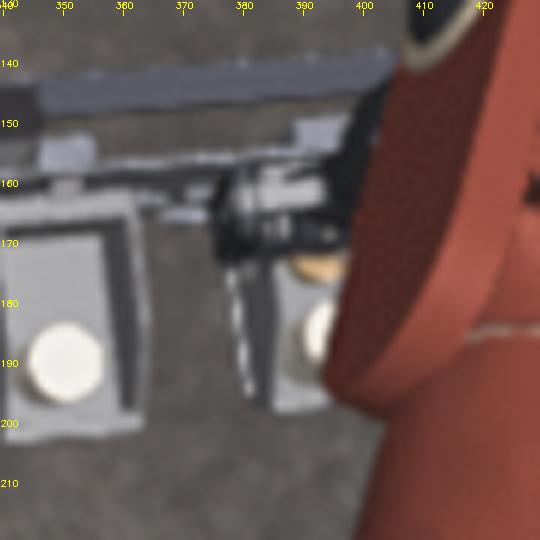

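Call:
servo_tool(delta_pos=[[-0.002, -0.002, 0], [0, 0, 0], [0, 0, 0]], dr=[[0, 0, -1.0], [0, 0, 0], [0, 0, 0]], grip=[0.3, 0.3, 0.3])

```text
t: 9.93
tool_pos: [0.5533, -0.1689, 0.13]
tool_rot: [-1.565, -0.075, 0.066]
contact_force: [-0.1, 0.2, -2.2]
opening: 0.0575
```

Run:
```python
from plan import *
plan([.5546,-.169,.13],.086,1)
```

```text
[0.0013, -0.0, -0.0002] [-0.23, 0.22, 0.32]
t 9.925 p [ 0.5533 -0.1689  0.13  ] F [-0.1  0.2 -2.2] op 0.0575 remaining [ 0.0013 -0.0001  0.    ]
```

Call:
servo_tool(delta_pos=[[0.0015, 0, 0], [0, 0, 0]], dr=[[0, 0, 0], [0, 0, 0]], grip=[0.3, 0.3])

```text
t: 10.18
tool_pos: [0.5541, -0.1689, 0.13]
tool_rot: [-1.565, -0.073, 0.069]
contact_force: [-1.4, -0.0, -1.9]
opening: 0.0575
```

Run:
```python
from plan import *
plan([.5546,-.169,.13],.086,1)
```

```text
[0.0005, -0.0, -0.0002] [-0.24, 0.25, 0.18]
t 10.175 p [ 0.5541 -0.1689  0.13  ] F [-1.4 -0.  -1.9] op 0.0575 remaining [ 0.0005 -0.0001  0.    ]
```

Call:
servo_tool(delta_pos=[[0, 0.004, 0], [0, 0.004, 0], [0, 0.002, 0], [0, 0, 0]], dr=[[0, 0, 0], [0, 0, 0], [0, 0, 0], [0, 0, 0]], grip=[0.3, 0.3, 0.3, 0.3])

```text
t: 10.68
tool_pos: [0.554, -0.1691, 0.1198]
tool_rot: [-1.566, -0.073, 0.069]
contact_force: [-3.5, 0.0, -0.2]
opening: 0.0574
```

Run:
```python
from plan import *
plan([.5546,-.169,.115],.086,1)
```

```text
[0.0006, 0.0048, -0.0] [-0.22, 0.24, 0.14]
t 10.675 p [ 0.554  -0.1691  0.1198] F [-3.5  0.  -0.2] op 0.0574 remaining [ 0.0006  0.0001 -0.0048]
```

Call:
servo_tool(delta_pos=[[-0.0005, 0.003, 0], [0, 0, 0]], dr=[[0, 0, 0.1], [0, 0, 0]], grip=[0.3, 0.3])

```text
t: 10.92
tool_pos: [0.5537, -0.1694, 0.1172]
tool_rot: [-1.566, -0.071, 0.07]
contact_force: [-3.6, -0.7, -0.1]
opening: 0.0575
```

Call:
servo_tool(delta_pos=[[0, 0.003, 0], [0, 0, 0]], dr=[[0, 0, 0], [0, 0, 0]], grip=[0.3, 0.3])

```text
t: 11.18
tool_pos: [0.553, -0.1695, 0.1135]
tool_rot: [-1.566, -0.07, 0.071]
contact_force: [-4.4, -0.1, -2.2]
opening: 0.0575
```

Call:
servo_tool(delta_pos=[[0.0015, 0.001, 0], [0, 0, 0]], dr=[[0, 0, -0.1], [0, 0, 0]], grip=[0.3, 0.3])

```text
t: 11.42
tool_pos: [0.5541, -0.1688, 0.1107]
tool_rot: [-1.565, -0.071, 0.07]
contact_force: [-2.3, -0.8, -2.0]
opening: 0.0574
```

Run:
```python
from fit import *
o=ctrl.get_obs(); M=R.from_rotvec(o['tool_rot']).as_matrix(); print(o['t'],o['tool_pos'],M.round(3),o['contact_force'],o['wrist_torque'])
def bp(m):
    d=(np.array(m)-[22.4,0,29.2])/1000; return o['tool_pos']+M@np.array([d[0],-d[2],d[1]])
for m in [(-42,29,26),(-42,-29,26),(49.5,28,50)]: print(m,'scene',proj('scene',bp(m))[0].round(1),'top',proj('top',bp(m))[0].round(1))
crop(ctrl.get_image('scene')[:,:,::-1],320,180,420,280,7,'pics/i1.png')
crop(ctrl.get_image('top')[:,:,::-1],330,135,420,210,8,'pics/i2.png')
```

```text
11.425 [ 0.55412254 -0.16876378  0.11074915] [[ 0.996  0.    -0.09 ]
 [ 0.09   0.005  0.996]
 [ 0.    -1.     0.005]] [-2.25308523 -0.76016568 -2.02393691] [-0.03023137  0.20863075  0.0013625 ]
(-42, 29, 26) scene [338.7 257.3] top [382.2 198.2]
(-42, -29, 26) scene [359.3 271.1] top [404.9 196.1]
(49.5, 28, 50) scene [360.4 228.4] top [380.6 160. ]
```

View pics/i1.png

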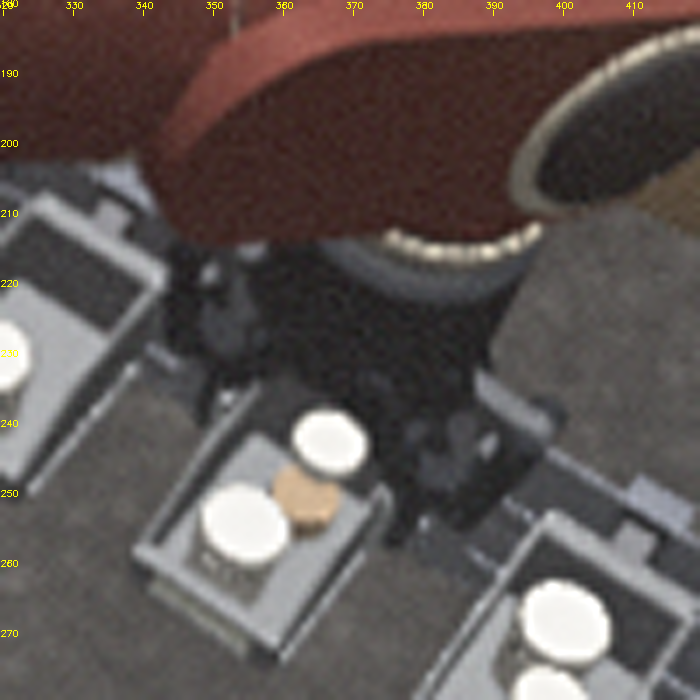

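View pics/i2.png

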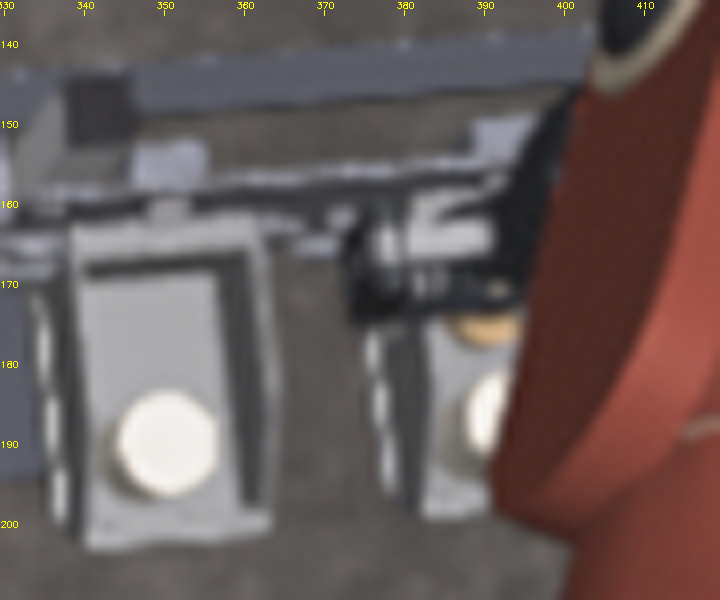

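Call:
servo_tool(delta_pos=[[0.0005, 0.0025, 0], [0, 0, 0]], dr=[[0, 0, 0], [0, 0, 0]], grip=[0.3, 0.3])

```text
t: 11.78
tool_pos: [0.5541, -0.1688, 0.1096]
tool_rot: [-1.565, -0.069, 0.073]
contact_force: [-2.1, -0.7, -3.5]
opening: 0.0572
```

Call:
servo_tool(delta_pos=[[0, 0.002, 0], [0, 0, 0]], dr=[[0, 0, 0], [0, 0, 0]], grip=[0.3, 0.3])

```text
t: 12.02
tool_pos: [0.5541, -0.1688, 0.1097]
tool_rot: [-1.565, -0.069, 0.074]
contact_force: [-2.0, 0.0, -4.0]
opening: 0.0575
```

Call:
servo_tool(delta_pos=[[0, 0.003, 0], [0, 0, 0]], dr=[[0, 0, 0], [0, 0, 0]], grip=[0.3, 0.3])

```text
t: 12.28
tool_pos: [0.5541, -0.1688, 0.1098]
tool_rot: [-1.565, -0.068, 0.075]
contact_force: [-2.4, -0.4, -4.0]
opening: 0.0572
```

Run:
```python
from plan import *
plan([.554,-.169,.105],.086,1)
o=ctrl.get_obs(); print(R.from_rotvec(o['tool_rot']).as_matrix().round(4),o['wrist_torque'].round(2),o['q'].round(4),o['effort'].round(2))
```

```text
[-0.0001, 0.0048, -0.0002] [-0.28, 0.3, -0.23]
t 12.275 p [ 0.5541 -0.1688  0.1098] F [-2.4 -0.4 -4. ] op 0.0572 remaining [-0.0001 -0.0002 -0.0048]
[[ 0.9958 -0.0044 -0.0911]
 [ 0.0911  0.0045  0.9958]
 [-0.004  -1.      0.0049]] [-0.08  0.37 -0.  ] [-0.4252  0.0702  1.8305  0.0024  1.2468 -2.088 ] [ 7.500e-01 -3.985e+01 -3.763e+01  3.700e-01 -5.000e-01 -2.000e-02]
```

Call:
servo_tool(delta_pos=[[0, 0.003, 0]], dr=[[0, 0, 0]], grip=[0.3])

```text
t: 12.4
tool_pos: [0.5541, -0.1688, 0.1093]
tool_rot: [-1.565, -0.068, 0.076]
contact_force: [-16.2, 4.3, 21.0]
opening: 0.0574
```

The bin is now blocked firmly at TCP z≈0.1095, which would be home if the edge is at about 0.127 (h≈22 mm). I check that against the pictures, using the contact-derived rack position.

Run:
```python
from fit import *
S,T='scene','top'
# camera offset from bin observations at held pose (obs - predicted)
off={S:np.array([0.0,0.6]),T:np.array([0.,0.])}
obs=[(S,(-9.25,45,105),(353.5,227)),(S,(-9.25,-45,105),(384.5,246.5)),(S,(-9.25,45,67),(351,235.5)),(S,(-9.25,-45,67),(380.5,254.5)),
(T,(-9.25,45,105),(370.5,162)),(T,(-9.25,-45,105),(407.,159.3)),(T,(-9.25,45,67),(366,166.2)),(T,(-9.25,-45,67),(402.5,163.2)),
(S,(1,150,129),(323,198)),(S,(1,-150,129),(430,263.5)),
(S,(-9.25,60,105),(348,223.5)),(S,(-9.25,-60,105),(391,250.5)),(S,(-9.25,60,67),(345,231.5)),(S,(-9.25,-60,67),(387,258))]
for use in (0,1):
  ob=[(c,m,np.array(u)-use*off[c]) for c,m,u in obs]
  for xr in (.5894,.587,.5845):
    for h in (.0103,.0163,.0223):
        x,r,_=fit(ob,[-.165,.086],lambda p,m: rackm([xr,p[0],p[1],h],m)); c=[o[0]==T for o in ob]
        print(use,xr,h,x.round(4),'rms scene',np.sqrt((r[~np.array(c)]**2).mean()).round(2),'top',np.sqrt((r[np.array(c)]**2).mean()).round(2))
```

```text
0 0.5894 0.0103 [-0.1645  0.0927] rms scene 1.18 top 0.87
0 0.5894 0.0163 [-0.1645  0.0863] rms scene 0.44 top 0.97
0 0.5894 0.0223 [-0.1646  0.0806] rms scene 0.96 top 1.47
0 0.587 0.0103 [-0.1651  0.0963] rms scene 1.71 top 1.15
0 0.587 0.0163 [-0.1646  0.0887] rms scene 0.82 top 1.02
0 0.587 0.0223 [-0.1651  0.0839] rms scene 0.55 top 1.44
0 0.5845 0.0103 [-0.1657  0.1006] rms scene 2.28 top 1.7
0 0.5845 0.0163 [-0.1647  0.0914] rms scene 1.35 top 1.44
0 0.5845 0.0223 [-0.1651  0.0872] rms scene 0.61 top 1.63
1 0.5894 0.0103 [-0.1641  0.0945] rms scene 1.52 top 0.88
1 0.5894 0.0163 [-0.1637  0.087 ] rms scene 0.64 top 0.88
1 0.5894 0.0223 [-0.1641  0.0822] rms scene 0.65 top 1.37
1 0.587 0.0103 [-0.1649  0.0979] rms scene 2.07 top 1.15
1 0.587 0.0163 [-0.1639  0.0897] rms scene 1.12 top 0.93
1 0.587 0.0223 [-0.1643  0.0852] rms scene 0.47 top 1.26
1 0.5845 0.0103 [-0.1656  0.1023] rms scene 2.65 top 1.7
1 0.5845 0.0163 [-0.1642  0.0931] rms scene 1.67 top 1.39
1 0.5845 0.0223 [-0.1642  0.0882] rms scene 0.84 top 1.44
```

Call:
servo_tool(delta_pos=[[0, -0.0005, 0], [-0.002, 0, 0]], dr=[[0, 0, 0], [0, 0, 0]], grip=[0.3, 0.3])

```text
t: 12.65
tool_pos: [0.553, -0.169, 0.1103]
tool_rot: [-1.565, -0.07, 0.074]
contact_force: [-0.0, 0.8, -2.1]
opening: 0.0574
```

Call:
servo_tool(delta_pos=[[-0.002, 0, 0]], dr=[[0, 0, 0]], grip=[0.3])

```text
t: 12.78
tool_pos: [0.5521, -0.1691, 0.1104]
tool_rot: [-1.565, -0.072, 0.071]
contact_force: [6.0, 0.7, -5.6]
opening: 0.057
```

The -x pull met resistance after 2 mm, so the tongues are behind the louvre. Now a small lift to confirm that the catch is over the bridge.

Call:
servo_tool(delta_pos=[[0.001, 0, 0], [0, -0.002, 0]], dr=[[0, 0, 0], [0, 0, 0]], grip=[0.3, 0.3])

```text
t: 13.02
tool_pos: [0.553, -0.1689, 0.1119]
tool_rot: [-1.565, -0.072, 0.071]
contact_force: [2.1, -0.9, -8.8]
opening: 0.0574
```

Call:
servo_tool(delta_pos=[[0, -0.0015, 0]], dr=[[0, 0, 0]], grip=[0.3])

```text
t: 13.15
tool_pos: [0.5523, -0.1686, 0.112]
tool_rot: [-1.564, -0.071, 0.072]
contact_force: [1.9, -0.2, -10.7]
opening: 0.0569
```

Call:
servo_tool(delta_pos=[[0.0008, 0.002, 0], [0, 0.001, 0], [0, 0, 0]], dr=[[0, 0, 0], [0, 0, 0], [0, 0, 0]], grip=[0.3, 0.3, 0.3])

```text
t: 13.52
tool_pos: [0.5537, -0.1688, 0.11]
tool_rot: [-1.565, -0.072, 0.071]
contact_force: [0.1, -0.4, -1.8]
opening: 0.0575
```

Nearly down. One more gentle press, then I open slowly.

Call:
servo_tool(delta_pos=[[0, 0.001, 0], [0, 0, 0]], dr=[[0, 0, 0], [0, 0, 0]], grip=[0.3, 0.3])

```text
t: 13.78
tool_pos: [0.5541, -0.169, 0.1097]
tool_rot: [-1.565, -0.072, 0.071]
contact_force: [-0.2, -0.2, -1.7]
opening: 0.057
```

Call:
servo_tool(delta_pos=[[0, 0, 0], [0, 0, 0], [0, 0, 0], [0, 0, 0], [0, 0, 0]], dr=[[0, 0, 0], [0, 0, 0], [0, 0, 0], [0, 0, 0], [0, 0, 0]], grip=[0.7, 0.75, 0.85, 0.95, 1])

```text
t: 14.4
tool_pos: [0.5552, -0.1695, 0.1113]
tool_rot: [-1.567, -0.075, 0.068]
contact_force: [0.3, 0.1, -0.3]
opening: 0.0856
```

Released; I retreat straight up, then away.

Call:
servo_tool(delta_pos=[[0, -0.015, 0], [0, -0.025, 0], [0, -0.03, 0], [0, -0.03, 0], [0, -0.03, 0]], dr=[[0, 0, 0], [0, 0, 0], [0, 0, 0], [0, 0, 0], [0, 0, 0]], grip=[1, 1, 1, 1, 1])

```text
t: 15.02
tool_pos: [0.5536, -0.1694, 0.2462]
tool_rot: [-1.565, -0.072, 0.071]
contact_force: [0.2, 0.4, 0.1]
opening: 0.0856
```

Call:
servo_tool(delta_pos=[[-0.02, -0.02, 0.03], [-0.02, 0, 0.05], [-0.02, 0, 0.05], [-0.02, 0, 0.05], [-0.01, 0, 0.05]], dr=[[0, 0, 0], [0, 0, 0], [0, 0, 0], [0, 0, 0], [0, 0, 0]], grip=[1, 1, 1, 1, 1])

```text
t: 15.65
tool_pos: [0.4434, 0.0536, 0.2781]
tool_rot: [-1.57, -0.08, 0.052]
contact_force: [-0.1, 0.4, -0.3]
opening: 0.0855
```

Run:
```python
from h import *
for n in("scene","top"): cv2.imwrite(f"pics/{n}9.png",ctrl.get_image(n)[:,:,::-1])
print(ctrl.get_obs()['t'],ctrl.get_obs()['contact_force'])
crop(cv2.imread('pics/scene9.png'),290,170,450,310,5,'pics/j1.png')
crop(cv2.imread('pics/top9.png'),310,125,470,215,5,'pics/j2.png')
```

```text
15.75 [ 0.31106671 -0.50713161  0.43098452]
```

View pics/j1.png

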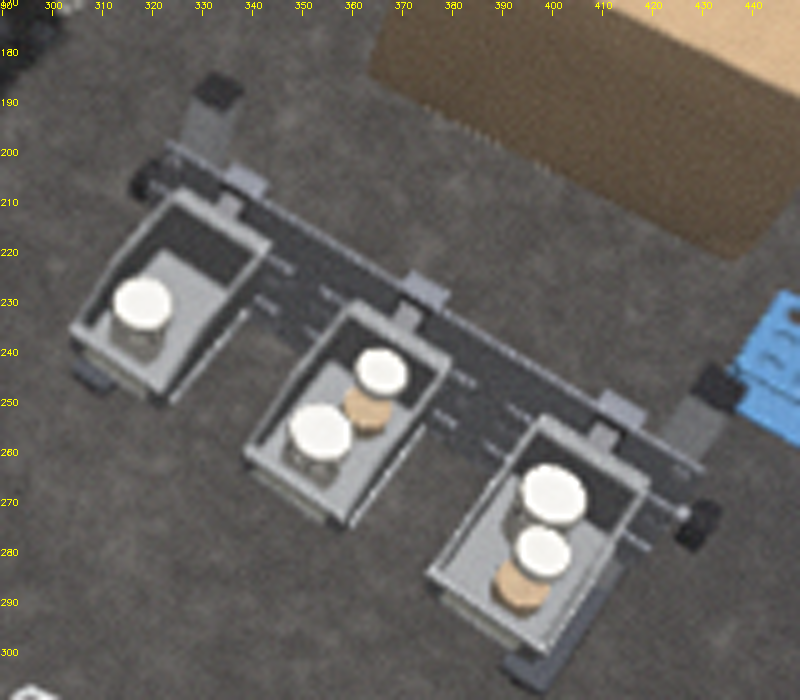

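View pics/j2.png

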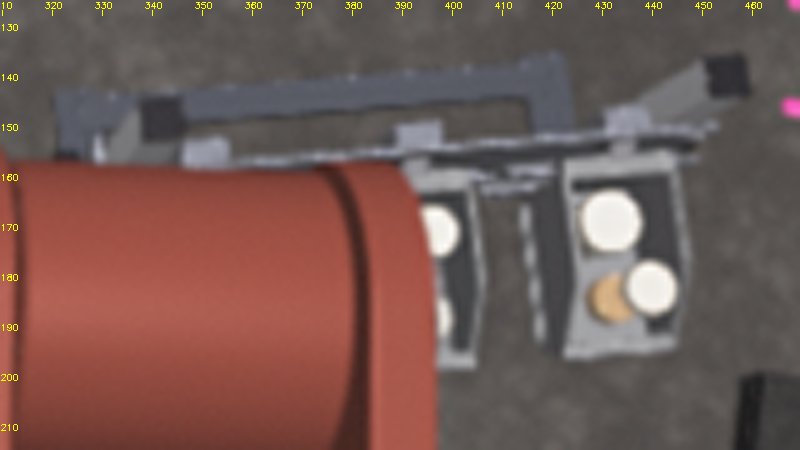

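View pics/scene9.png

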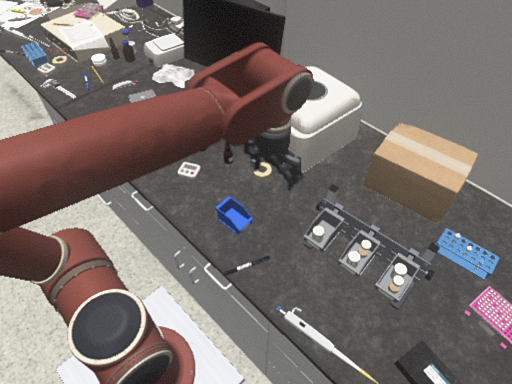

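The bin hangs in line with its neighbours. The catch at scene (371,233) overlaps its bridge just as it does on the hung bins, and both contents are upright at scene (365,244) and (354,256). The bystanders that show in this view have not moved.

Call:
servo_tool(delta_pos=[[0, 0, 0], [0, 0, 0]], dr=[[0, 0, 0], [0, 0, 0]], grip=[1, 1])

```text
t: 16.0
tool_pos: [0.4436, 0.0552, 0.2798]
tool_rot: [-1.57, -0.087, 0.056]
contact_force: [-0.2, 0.3, -0.0]
opening: 0.085
```

```bash
python3 -c "
from station import ctrl
print(ctrl.get_obs()['t'],ctrl.finish_job())"
```

```text
the job is handed in; nothing more can be done
16.0 None
```

The grey bin is hanging in the middle place with its lip behind the upper louvre and the catch over it. I released it and handed the job in at 16.0 s.

**Checks that passed:**
- **Hooked:** a pull toward the front was stopped after about 2 mm, so the tongues are behind the louvre.
- **Catch:** a small lift was held after about 2.5 mm, with roughly 9 N beyond the bin's weight, so the catch is over the bridge.
- **Final pictures:** the bin sits in line with its neighbours, and the jar and vial are upright. The bystanders in view have not moved; the arm hid the amber bottle.

**What disagreed:**
- **Rack position:** the first camera fit put the sheet about 16 mm up and the rack about 5 mm too far back. By feel, the sheet is about 22 mm up. The scene picture fits that well, but the top picture fits it less well.
- **Pressing force:** the catch had evidently already snapped by then, but I read the stop as unclear and pressed on in a few short steps. One step briefly measured about 21 N upward. That is more than the catch needs but within the limits.

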